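Line the sample tubes up with their aliquot vials

ROBOT

A 7-joint arm with a two-finger parallel gripper is mounted at the origin on the work surface. World frame = base frame: x ahead of the robot, y to its left, z up, the work surface at z = 0. Lengths are in m, angles in rad, forces in N, time in s.
With the tool pointing down it reaches from about 0.4 to 0.875 m from the base axis. Payload 19.3 kg.
Tool frame: the origin (TCP) lies at the very end of the fingers, on their centre line; the grasp point (between the pads) lies 19 mm behind it; z points along the fingers, y is the direction in which the jaws open and shut (so a half turn about z gives the same grasp; the last joint's range is limited). The gripper opens to 85 mm and grips with 20 to 120 N. Pads are 22 mm wide; open, the fingers measure 114 mm over their backs; the gripper's body (76 mm by 85 mm) begins 54 mm behind the grasp point. The pads swing forward as they close: fully open they stand 13 mm farther back than shut.
Start: joints at [1.081, 0.521, -0.036, 1.599, 0.021, 1.021, -0.113], TCP at [0.255, -0.571, 0.231] pointing down, gripper open.
Joint ranges: [-2.91, 2.91], [-0.3, 2.13], [-1.5, 1.42], [0.17, 2.43], [-1.26, 4.41], [0.16, 1.93], [-2.52, 2.52]. Speed limits (rad/s): [1.89, 1.89, 2.39, 2.39, 3.01, 3.01, 3.01].

INTERFACE

Orientations are given as [roll, pitch, yaw] about the fixed x, y, z axes, in that order (R = Rz(yaw) Ry(pitch) Rx(roll)).
In Python, from workcell import telemetry, imaging, ticket gives the robot as it stands.
- The arm moves only by the tool carry_out, never from a script. Its argument "series" is a list of rows, each a list of 7 numbers: the shift along the tool's x, y, z in m, then the turn, a rotation vector about the tool's x, y, z in rad, then the closure in counts, from 0 (fully open) to 255 (shut). In form: [[tx, ty, tz, ax, ay, az, jaw], ...]. A call has 1 to 10 rows; each row is the pose to reach, as a shift and turn from the pose commanded when the call began, along the tool's axes at that moment; what a row does not reach only later rows make up. A row lasts 1/8 s, in which the tool goes at most 62.5 mm and 10.7 degrees, less where a joint would pass 70% of its speed; a pose out of reach is approached as far as the arm can. A call with a gripper value outside its range is refused whole. The fingers move at their own pace and stop on an object; "force" is the grip in N (left out, the last holds). Time passes only in rows, so rows that repeat a pose let the fingers close. It gives the time, the measured TCP pose, the force and the opening at its end, in the units of the state.
- telemetry.observe(): the state, without advancing time (a new reading comes with each control period).
- imaging.grab_frame(name): name is "side" or "top"; returns (picture, depth): 420x560x3 uint8, blue, green, red; 420x560 float32, m along the optical axis (not along the pixel's ray), 0 where there is no reading.
- imaging.camera_info(name): a dict with "mtx" (3x3 intrinsics, pixels), "extrinsics" (4x4, takes a point from camera to world coordinates). Camera axes: x right, y down, z forward; pixel columns grow to the right and rows downward; lengths in m; the calibration is good to about 2 mm. A picture is of the moment at which its call begins. camera_info takes no time and is no camera call.
- ticket.job_done(): hands the job in, once; it reports no verdict.
The state is a dict: "clock": time; "qpos": joint angles; "qd": joint speeds; "joint_efforts": joint torques, N m; "position": TCP position; "tool_rot": TCP orientation; "force": force on the tool from outside, world axes, zero at the start; "moment": the same for the moment, N m; "grip_width": finger opening in m.
Only numpy, scipy, OpenCV 4.12 (cv2) and the standard library are available. Lean on these libraries where they do the work, as an engineer would, in place of code of your own. Each camera call takes 0.05 s, during which the arm holds its last target.

TASK

Move the four sample tubes from the grey transport rack to the white work rack, in the same order as the vials already standing there: each tube goes fully home and upright in the wide hole straight beside the vial with the same cap colour. The samples have settled, so keep the tubes upright on the way, and leave the coloured vials standing in their holes.

Things in the scene. Friction and masses are not known exactly. Their poses are not given: they have to be found in the camera images.
- tube_red_center (a point): Loose frosted sample tube with a red cap, in any wide hole of the transport rack. 116 mm tall, 40-85 g; the point is on its axis half-way up, 58 mm above the tip; z runs up to the cap. Grip the cap: 34 mm diameter, 42 to 58 mm above the point. Body 28 mm diameter, tapering over the lowest 17 mm to a flat 12 mm tip.
- tube_yellow_center (a point): Loose frosted sample tube with a yellow cap, in any wide hole of the transport rack. 116 mm tall, 40-85 g; the point is on its axis half-way up, 58 mm above the tip; z runs up to the cap. Grip the cap: 34 mm diameter, 42 to 58 mm above the point. Body 28 mm diameter, tapering over the lowest 17 mm to a flat 12 mm tip.
- tube_green_center (a point): Loose frosted sample tube with a green cap, in any wide hole of the transport rack. 116 mm tall, 40-85 g; the point is on its axis half-way up, 58 mm above the tip; z runs up to the cap. Grip the cap: 34 mm diameter, 42 to 58 mm above the point. Body 28 mm diameter, tapering over the lowest 17 mm to a flat 12 mm tip.
- tube_blue_center (a point): Loose frosted sample tube with a blue cap, in any wide hole of the transport rack. 116 mm tall, 40-85 g; the point is on its axis half-way up, 58 mm above the tip; z runs up to the cap. Grip the cap: 34 mm diameter, 42 to 58 mm above the point. Body 28 mm diameter, tapering over the lowest 17 mm to a flat 12 mm tip.
- vial_red: Short amber vial with a red cap, loose in any narrow hole of the work rack; it stays there and marks the wide hole beside it. Body 22 mm, cap 26 mm in diameter, 66 mm tall, top 70 mm above the bench; origin at the centre of its underside, z up.
- vial_yellow: Short amber vial with a yellow cap, loose in any narrow hole of the work rack; it stays there and marks the wide hole beside it. Body 22 mm, cap 26 mm in diameter, 66 mm tall, top 70 mm above the bench; origin at the centre of its underside, z up.
- vial_green: Short amber vial with a green cap, loose in any narrow hole of the work rack; it stays there and marks the wide hole beside it. Body 22 mm, cap 26 mm in diameter, 66 mm tall, top 70 mm above the bench; origin at the centre of its underside, z up.
- vial_blue: Short amber vial with a blue cap, loose in any narrow hole of the work rack; it stays there and marks the wide hole beside it. Body 22 mm, cap 26 mm in diameter, 66 mm tall, top 70 mm above the bench; origin at the centre of its underside, z up.
- transport_rack: Grey tube rack, fixed, 120 (x) x 252 (y) x 56 mm high; origin under its centre, on the bench. Square holes in two rows along y, centres at y = -87, -29, 29, 87 mm: wide (37 mm) at x = +28, narrow (25 mm) at x = -28. Hole floors 4 mm above the bench; a seated tube's middle is at 62, its cap top at 120 mm. Holds the four tubes, and two white-capped vials (70 mm high) that stay.
- work_rack: White tube rack, fixed, 120 (x) x 252 (y) x 56 mm high; origin under its centre, on the bench. Square holes in two rows along y, centres at y = -87, -29, 29, 87 mm: wide (37 mm) at x = +28, narrow (25 mm) at x = -28. Hole floors 4 mm above the bench; there the wide holes narrow to 22 mm for the tip. Fully home, a tube's middle is 62 mm and its cap top 120 mm above the bench.

How it is judged:
By the outcome, as a careful person would: the job done as asked, in the order asked, and still so for the second after the job is handed in, with the robot touching nothing.
It also fails if it takes over 99 s, if anything falls off the work surface, if the arm or the gripper's body presses on something with over 40 N, if the wrist force passes 120 N, or if a joint passes its speed limit or range.

## Working session

There is one attempt and no reset: what is moved stays moved. The work goes in short steps, Python scripts to look and compute and a tool call to move; the robot and the scene stay as the last step left them, time stands still between calls to the robot, and variables do not carry over. Pictures are saved under pics/ and viewed, and the job is handed in when it is done.

Besides the shell and the picture viewer there is one more tool, called after ">>>" as name([rows], argument=value, ...), one row to a line, values as JSON. carry_out: Moves the arm, as the interface text tells. Its arguments: {"type":"object","properties":{"series":{"type":"array"},"force":{"type":"number"}},"required":["series"]}

```bash
mkdir -p pics
python3 - <<'E'
from workcell import telemetry, imaging
import cv2,numpy as np
np.set_printoptions(precision=4,suppress=True)
s=telemetry.observe()
for k,v in s.items(): print(k,v)
for n in("side","top"):
    p,d=imaging.grab_frame(n); cv2.imwrite(f"pics/{n}0.png",p); np.save(f"{n}0.npy",d); i=imaging.camera_info(n); print(n,i["mtx"],i["extrinsics"])
E
```

```text
clock 0.0
qpos [ 1.0808  0.522  -0.0363  1.6     0.0212  1.0211 -0.1128]
qd [-0.0015  0.0004  0.0003  0.0003  0.0012  0.0008  0.0006]
joint_efforts [ -0.0001 -92.711    1.9797 -36.9932   0.0179   0.0082   0.0001]
position [ 0.2546 -0.5704  0.2307]
tool_rot [-3.1404  0.0001  0.4198]
force [-0.9157 -0.7639  0.0191]
moment [-0.0057  0.036   0.0305]
grip_width 0.08524784377034109
side [[498.8868   0.     274.6917]
 [  0.     498.8868 206.4146]
 [  0.       0.       1.    ]] [[-0.8225 -0.3691  0.4327  0.0594]
 [-0.5687  0.5261 -0.6323  0.7335]
 [ 0.0057 -0.7662 -0.6426  0.7878]
 [ 0.      0.      0.      1.    ]]
top [[473.4728   0.     275.7299]
 [  0.     473.4728 213.1798]
 [  0.       0.       1.    ]] [[-0.1595 -0.9652  0.2071  0.3797]
 [-0.9872  0.156  -0.033   0.0221]
 [-0.0004 -0.2097 -0.9778  0.879 ]
 [ 0.      0.      0.      1.    ]]
```

View pics/top0.png

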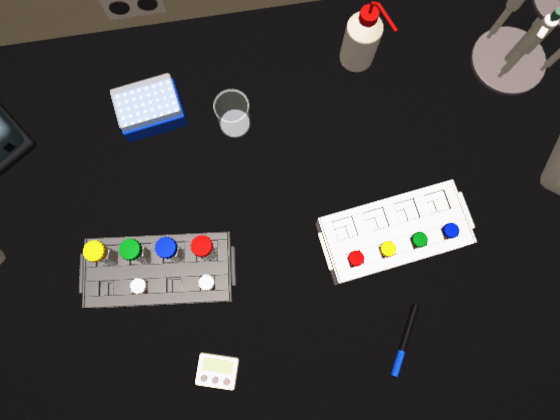

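View pics/side0.png

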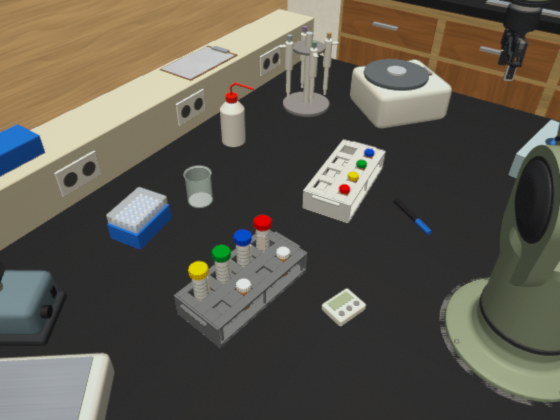

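The top view shows the tubes in the grey rack: yellow (94,251), green (130,249), blue (166,247), red (201,245). In the white rack the vials are red (356,258), yellow (388,248), green (420,240), blue (451,230), and the wide holes are on the far (+x) side.

```bash
cat > h.py <<'E'
import cv2,numpy as np
from workcell import telemetry, imaging
np.set_printoptions(precision=4,suppress=True)
HS={'yellow':(22,38),'green':(45,80),'blue':(105,130),'red':(-8,8)}
def cloud(n,d):
    i=imaging.camera_info(n);K=i["mtx"];E=np.array(i["extrinsics"])
    v,u=np.mgrid[:420,:560]
    P=np.stack([(u-K[0][2])/K[0][0]*d,(v-K[1][2])/K[1][1]*d,d],-1)
    W=P@E[:3,:3].T+E[:3,3]; W[d==0]=np.nan
    return W
def mask(p,c):
    h=cv2.cvtColor(p,cv2.COLOR_BGR2HSV).astype(int);H=h[...,0].copy()
    if c=='red': H[H>90]-=180
    a,b=HS[c]; return ((H>=a)&(H<=b)&(h[...,1]>130)&(h[...,2]>70)).astype(np.uint8)
def caps(n,p,d):
    """coloured blobs with top-surface points"""
    W=cloud(n,d); out=[]
    for c in HS:
        k,l,st,ce=cv2.connectedComponentsWithStats(mask(p,c))
        for j in range(1,k):
            if st[j,4]<60: continue
            w=W[l==j]; w=w[np.isfinite(w[:,2])]
            if len(w)<20: continue
            zt=np.percentile(w[:,2],85); t=w[abs(w[:,2]-zt)<.006]
            r=cv2.minEnclosingCircle(t[:,:2].astype(np.float32)*1000)
            out.append((c,ce[j].round(1),st[j,4],zt,t.mean(0),np.array(r[0])/1000,r[1]))
    return out
E
python3 - <<'E'
from h import *
for n in("top","side"):
    p=cv2.imread(f"pics/{n}0.png");d=np.load(f"{n}0.npy")
    print(n)
    for o in caps(n,p,d): print(*o)
    W=cloud(n,d)
    h=cv2.cvtColor(p,cv2.COLOR_BGR2HSV)
    m=(abs(W[...,2]-.056)<.005)
    for nm,xs in(("work",(W[...,1]<-.0)),("trans",W[...,1]>0)):
        q=m&xs&(W[...,0]>.2)&(W[...,0]<.75)
        k,l,st,ce=cv2.connectedComponentsWithStats(q.astype(np.uint8))
        for j in range(1,k):
            if st[j,4]>1000:
                w=W[l==j]; r=cv2.minAreaRect((w[:,:2]*1000).astype(np.float32)); print(nm,st[j],r,np.median(w[:,2]))
p=cv2.imread("pics/top0.png")
cv2.imwrite("pics/zoom0.png",np.vstack([cv2.resize(p[170:290,310:490],None,fx=3.3,fy=2.5*1.0)[:300],cv2.resize(p[215:320,70:250],None,fx=3.3,fy=2.8)]))
E
```

```text
top
yellow [ 93.3 250.5] 388 0.12163909778979787 [0.5264 0.2968 0.1202] [0.5272 0.2979] 17.9570255279541
yellow [387.5 248.5] 190 0.07148132059703523 [ 0.4589 -0.185   0.0701] [ 0.459 -0.185] 13.241025924682617
green [419.1 239.3] 183 0.07195895203703573 [ 0.4659 -0.2424  0.0704] [ 0.4661 -0.243 ] 13.471908569335938
green [129.5 248.8] 364 0.12169088310819806 [0.52   0.2391 0.1202] [0.5199 0.2392] 17.589420318603516
blue [157.8 124.8] 817 0.045155254916188214 [0.7689 0.1843 0.0443] [0.7991 0.1992] 70.7127456665039
blue [450.6 230.1] 193 0.07155522936715675 [ 0.4729 -0.2999  0.0702] [ 0.473  -0.3001] 13.525866508483887
blue [165.5 247.3] 374 0.12168122341535889 [0.5135 0.1817 0.1202] [0.5138 0.1823] 17.589994430541992
blue [397.7 362.8] 224 0.014533486208158435 [ 0.2643 -0.1752  0.0125] [ 0.2637 -0.1765] 23.75656509399414
red [374.1  14.5] 561 0.17658322903030785 [ 0.8307 -0.2346  0.1767] [ 0.8332 -0.2332] 32.39039993286133
red [201.4 245.6] 378 0.1215966933730856 [0.5071 0.1243 0.1203] [0.5077 0.1244] 17.841310501098633
red [355.6 258.1] 194 0.07180989304570926 [ 0.4517 -0.1279  0.07
[... 1091 characters left out ...]
.9] 269 0.120381163856276 [0.5116 0.1859 0.1192] [0.5125 0.1842] 18.290260314941406
red [234.3  92.7] 200 0.17517021348996856 [ 0.834  -0.2315  0.1751] [ 0.8324 -0.2336] 31.7027645111084
red [344.  188.7] 92 0.07026200577756794 [ 0.4492 -0.1244  0.0686] [ 0.4496 -0.1255] 14.465116500854492
red [262.  222.3] 270 0.12017259345639206 [0.5048 0.1282 0.1189] [0.5058 0.1276] 18.153453826904297
work [ 303  140   82   67 2221] ((488.95294189453125, -208.7039337158203), (121.37321472167969, 275.77783203125), 6.9143266677856445) 0.054891978343426406
trans [ 174  230  133  102 4432] ((487.5460510253906, 215.98248291015625), (272.91021728515625, 121.935791015625), 83.52635955810547) 0.055331729028651855
```

View pics/zoom0.png

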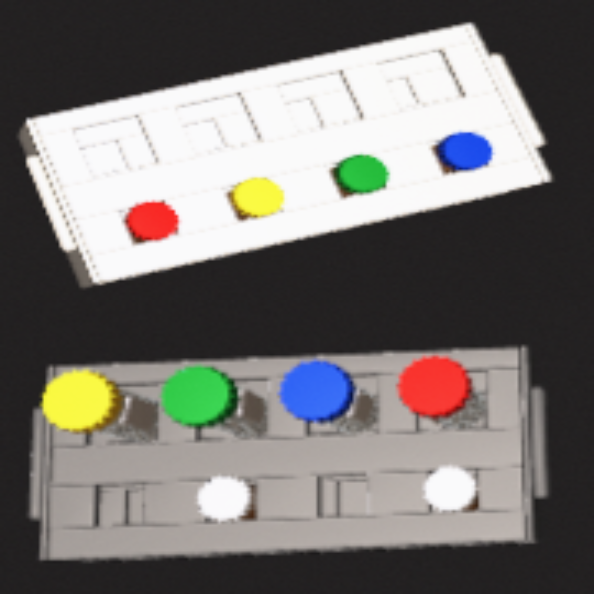

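All four wide holes in the work rack are free, and both cameras agree to about 2–3 mm, so I'm averaging them. First I compute the offsets to a hover over the red tube.

```bash
cat >> h.py <<'E'
from scipy.spatial.transform import Rotation as R
T={'red':(.5067,.1258),'blue':(.5130,.1832),'green':(.5191,.2405),'yellow':(.5258,.2983)}
def G(): 
    yw=np.radians(7.0);c=np.array([.4897,-.2098]);M=np.array([[np.cos(yw),-np.sin(yw)],[np.sin(yw),np.cos(yw)]])
    return {k:c+M@[.028,y] for k,y in zip(('red','yellow','green','blue'),(.087,.029,-.029,-.087))}
YT=np.radians(83.6);YW=np.radians(97.0)
def off(*wps):
    s=telemetry.observe();R0=R.from_euler('xyz',s['tool_rot']);p0=np.array(s['position'])
    print('t',round(s['clock'],2),'pos',p0,'rot',np.array(s['tool_rot']),'w',s['grip_width'],'F',np.array(s['force']))
    for x,y,z,yaw in wps:
        d=R0.inv().apply(np.array([x,y,z])-p0); r=(R0.inv()*R.from_euler('xyz',[np.pi,0,yaw])).as_rotvec()
        print(d.round(4),r.round(4))
E
python3 - <<'E'
from h import *
print(G())
off((.5,-.25,.235,np.radians(65)),(*T['red'],.235,YT))
E
```

```text
{'red': array([ 0.5069, -0.12  ]), 'yellow': array([ 0.514 , -0.1776]), 'green': array([ 0.521 , -0.2352]), 'blue': array([ 0.5281, -0.2927])}
t 0.1 pos [ 0.2546 -0.5705  0.2308] rot [-3.1406  0.      0.4198] w 0.0851706100281215 F [-0.728   0.0962 -0.1573]
[ 0.3547 -0.1926 -0.004 ] [-0.0009 -0.0003 -0.7146]
[ 0.514  -0.5331 -0.0037] [-0.0009 -0.0005 -1.0393]
```

>>> carry_out([
  [0.3547,-0.1926,-0.004,0,0,-0.7146,0],
  [0.3547,-0.1926,-0.004,0,0,-0.7146,0],
  [0.3547,-0.1926,-0.004,0,0,-0.7146,0],
  [0.3547,-0.1926,-0.004,0,0,-0.7146,0],
  [0.3547,-0.1926,-0.004,0,0,-0.7146,0],
  [0.3547,-0.1926,-0.004,0,0,-0.7146,0],
  [0.3547,-0.1926,-0.004,0,0,-0.7146,0],
  [0.514,-0.5331,-0.004,0,0,-1.0393,0],
  [0.514,-0.5331,-0.004,0,0,-1.0393,0],
  [0.514,-0.5331,-0.004,0,0,-1.0393,0],
])

```text
clock: 1.35
position: [0.5031, -0.061, 0.2352]
tool_rot: [-3.141, -0.0, 1.461]
force: [2.3, -0.2, 0.0]
grip_width: 0.0851
```

Run:
```python
from h import *
off((*T['red'],.235,YT),(*T['red'],.15,YT))
```

```text
t 1.35 pos [ 0.5031 -0.061   0.2352] rot [-3.1414 -0.0001  1.461 ] w 0.08514227195103903 F [ 2.2737 -0.2293  0.026 ]
[ 0.1861 -0.0169  0.0002] [-0.0002 -0.0001  0.0019]
[ 0.1861 -0.0169  0.0852] [-0.0002 -0.0001  0.0019]
```

>>> carry_out([
  [0.186,-0.017,0,0,0,0,0],
  [0.186,-0.017,0,0,0,0,0],
  [0.186,-0.017,0,0,0,0,0],
  [0.186,-0.017,0,0,0,0,0],
  [0.186,-0.017,0.03,0,0,0,0],
  [0.186,-0.017,0.06,0,0,0,0],
  [0.186,-0.017,0.06,0,0,0,0],
])

```text
clock: 2.22
position: [0.5063, 0.123, 0.1738]
tool_rot: [-3.138, 0.001, 1.459]
force: [-0.5, 0.1, 0.6]
grip_width: 0.0851
```

Run:
```python
from h import *
off((*T['red'],.091,YT))
p,d=imaging.grab_frame("side"); p2,_=imaging.grab_frame("top")
cv2.imwrite("pics/a1.png",np.hstack([cv2.resize(p[100:320,150:350],None,fx=2,fy=2)[:, :400],cv2.resize(p2[140:360,110:310],None,fx=2,fy=2)]))
off((*T['red'],.091,YT))
```

```text
t 2.23 pos [0.5063 0.123  0.1738] rot [-3.1381  0.0014  1.4587] w 0.085134642685034 F [-0.4882  0.1085  0.5972]
[0.0029 0.0004 0.0828] [-0.0035  0.0014 -0.0004]
t 2.33 pos [0.5075 0.1237 0.176 ] rot [ 3.1416 -0.0001  1.4587] w 0.08527186492827467 F [ 1.2338 -0.8701 -0.4269]
[ 0.002  -0.0011  0.085 ] [ 0.     -0.0001 -0.0004]
```

View pics/a1.png

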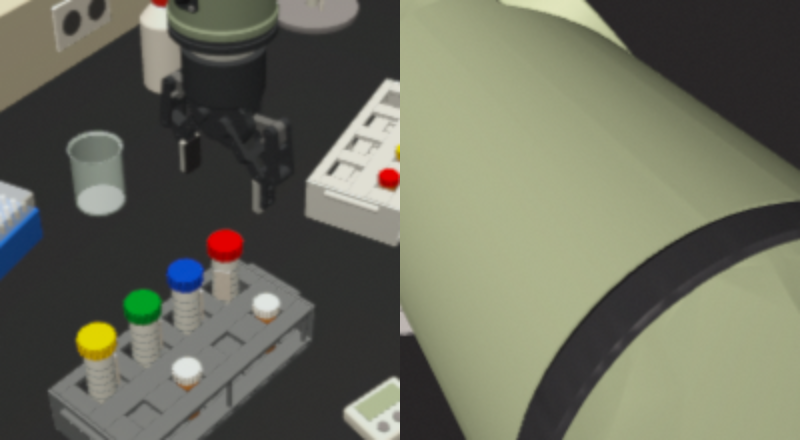

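The side view shows the fingers straddling the red cap (about (262,222) in the full frame), clear of its neighbours. I descend and grip.

>>> carry_out([
  [0.002,-0.001,0.03,0,0,0,0],
  [0.002,-0.001,0.06,0,0,0,0],
  [0.002,-0.001,0.085,0,0,0,0],
  [0.002,-0.001,0.085,0,0,0,0],
  [0.002,-0.001,0.085,0,0,0,0],
  [0.002,-0.001,0.085,0,0,0,255],
  [0.002,-0.001,0.085,0,0,0,255],
  [0.002,-0.001,0.085,0,0,0,255],
  [0.002,-0.001,0.085,0,0,0,255],
  [0.002,-0.001,0.085,0,0,0,255],
], force=40)

```text
clock: 3.58
position: [0.5068, 0.1262, 0.0907]
tool_rot: [3.141, -0.0, 1.459]
force: [-0.5, 0.1, 7.1]
grip_width: 0.0319
```

Run:
```python
from h import *
s=telemetry.observe(); x,y,z=s['position']
off((x,y,.235,YT))
```

```text
t 3.58 pos [0.5068 0.1262 0.0907] rot [ 3.1409 -0.0003  1.459 ] w 0.03190153183990866 F [-0.4619  0.1316  7.0993]
[ 0.      0.0001 -0.1443] [ 0.0007 -0.0003 -0.0001]
```

>>> carry_out([
  [0,0,-0.01,0,0,0,255],
  [0,0,-0.03,0,0,0,255],
  [0,0,-0.055,0,0,0,255],
  [0,0,-0.08,0,0,0,255],
  [0,0,-0.105,0,0,0,255],
  [0,0,-0.13,0,0,0,255],
  [0,0,-0.147,0,0,0,255],
  [0,0,-0.147,0,0,0,255],
  [0,0,-0.147,0,0,0,255],
])

```text
clock: 4.7
position: [0.5062, 0.1258, 0.2366]
tool_rot: [-3.141, 0.0, 1.459]
force: [-0.1, -0.0, -1.7]
grip_width: 0.0313
```

Run:
```python
from h import *
off((*G()['red'],.235,YW))
p,d=imaging.grab_frame("side")
cv2.imwrite("pics/a2.png",cv2.resize(p[20:320,150:450],None,fx=2,fy=2))
for o in caps("side",p,d): print(*o)
off((*G()['red'],.235,YW))
```

```text
t 4.7 pos [0.5062 0.1258 0.2366] rot [-3.1407  0.0004  1.459 ] w 0.03133301101373108 F [-0.0511 -0.041  -1.7251]
[-0.2443  0.0281  0.0017] [-0.0009  0.0003 -0.2339]
yellow [352.8 175.8] 85 0.07002345671661689 [ 0.4561 -0.1819  0.0683] [ 0.4579 -0.1844] 14.181621551513672
yellow [197.8 269.8] 334 0.12043953420527773 [0.5241 0.3004 0.1192] [0.525  0.2997] 17.813222885131836
green [361.1 163.7] 63 0.06958910086362317 [ 0.4627 -0.2379  0.0682] [ 0.4616 -0.2399] 13.767988204956055
green [220.6 252.8] 280 0.12007415546076369 [0.5178 0.2431 0.1188] [0.5182 0.241 ] 18.26290512084961
blue [ 17.6 147.3] 1455 0.19014270934056204 [1.067  0.2827 0.1893] [1.0751 0.2905] 61.30965042114258
blue [141.1 230. ] 1053 0.04240784387739305 [0.772  0.2241 0.042 ] [0.7975 0.2025] 71.79408264160156
blue [423. 226.] 127 0.01302004000971142 [ 0.2624 -0.1716  0.0111] [ 0.2618 -0.1738] 23.76871109008789
blue [241.9 237. ] 268 0.1202853598585894 [0.5118 0.1857 0.1191] [0.5125 0.1843] 18.225292205810547
red [231.1  95.6] 144 0.15061929814949543 [ 0.8572 -0.2156  0.1474] [ 0.8586 -0.2179] 18.550352096557617
red [258.2 163.2] 197 0.2661151972571606 [0.509  0.1311 0.2647] [0.508 0.13 ] 18.951065063476562
red [344.  188.7] 92 0.06965438108775675 [ 0.4489 -0.1237  0.0683] [ 0.4504 -0.1267] 16.29305648803711
t 4.75 pos [0.5061 0.1258 0.2365] rot [-3.1404  0.0005  1.4591] w 0.03163970090863014 F [ 0.2221 -0.1415 -1.5826]
[-0.2443  0.0281  0.0016] [-0.0013  0.0003 -0.2338]
```

View pics/a2.png

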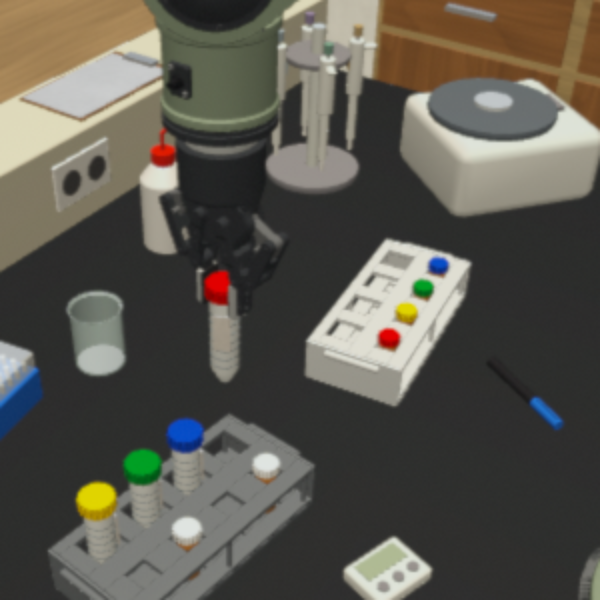

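The red tube is held and upright. The farthest work hole (full-frame side pixel about (348,150)) looks grey, so I check its depth before using it.

Run:
```python
from h import *
for n in("top","side"):
    d=np.load(f"{n}0.npy");W=cloud(n,d)
    for k,g in G().items():
        q=(np.hypot(W[...,0]-g[0],W[...,1]-g[1])<.017)
        z=W[q][:,2]; print(n,k,q.sum(),np.percentile(z,[2,25,50,75,98]))
p=cv2.imread("pics/side0.png")[130:220,295:395]; q=cv2.imread("pics/top0.png")[175:255,315:480]
a=cv2.convertScaleAbs(cv2.resize(q,None,fx=4.5,fy=4.5,interpolation=cv2.INTER_CUBIC),alpha=.8)
cv2.imwrite("pics/z1.png",cv2.resize(p,None,fx=6,fy=6,interpolation=cv2.INTER_CUBIC));cv2.imwrite("pics/z2.png",a)
```

```text
top red 197 [0.0012 0.0036 0.0054 0.0095 0.0128]
top yellow 175 [0.0011 0.0038 0.0058 0.0098 0.0128]
top green 145 [0.0014 0.0047 0.0062 0.0094 0.0129]
top blue 114 [0.0019 0.0045 0.0061 0.0103 0.0134]
side red 4 [0.0508 0.0517 0.0533 0.0551 0.0565]
side yellow 32 [0.0024 0.0046 0.0068 0.0084 0.0266]
side green 35 [0.001  0.0037 0.0075 0.0098 0.0514]
side blue 31 [0.0012 0.0053 0.0081 0.0096 0.0304]
```

View pics/z1.png

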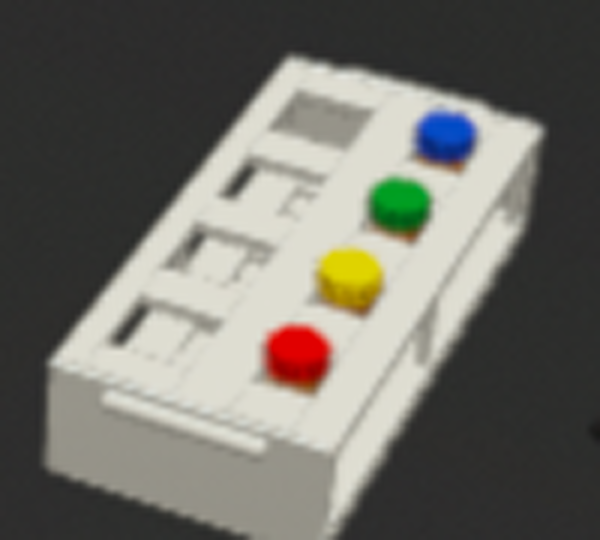

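View pics/z2.png

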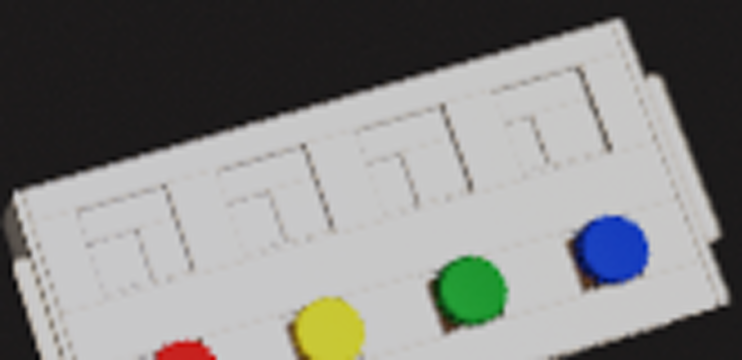

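Depth shows the floors at about 5 mm in every hole; the grey is just a shaded end wall. I carry red across.

>>> carry_out([
  [-0.02,0.0023,0,0,0,-0.02,255],
  [-0.055,0.006,0,0,0,-0.05,255],
  [-0.095,0.011,0,0,0,-0.09,255],
  [-0.135,0.0155,0,0,0,-0.13,255],
  [-0.175,0.02,0,0,0,-0.17,255],
  [-0.21,0.024,0,0,0,-0.2,255],
  [-0.235,0.027,0,0,0,-0.225,255],
  [-0.2443,0.0281,0,0,0,-0.234,255],
  [-0.2443,0.0281,0,0,0,-0.234,255],
  [-0.2443,0.0281,0,0,0,-0.234,255],
])

```text
clock: 6.0
position: [0.5073, -0.1187, 0.2372]
tool_rot: [-3.141, -0.0, 1.694]
force: [0.3, 0.9, -1.6]
grip_width: 0.0312
```

Run:
```python
from h import *
p,d=imaging.grab_frame("side")
cv2.imwrite("pics/a3.png",cv2.resize(p[20:320,150:450],None,fx=2,fy=2))
for o in caps("side",p,d)[-3:]: print(*o)
off((*G()['red'],.0905,YW))
```

```text
red [234.3  92.7] 200 0.1756953374242777 [ 0.8341 -0.2313  0.1752] [ 0.8327 -0.234 ] 31.37196922302246
red [326.6 109.5] 179 0.2663020122288672 [ 0.507 -0.114  0.265] [ 0.5052 -0.1174] 19.252044677734375
red [344.  188.7] 92 0.0699645850444891 [ 0.4489 -0.1239  0.0685] [ 0.4492 -0.1242] 14.79824447631836
t 6.05 pos [ 0.5073 -0.1187  0.2372] rot [-3.1416 -0.0004  1.6943] w 0.03150252625486626 F [ 0.8524 -0.5371 -0.5782]
[-0.0013 -0.0006  0.1467] [-0.     -0.0004  0.0013]
```

View pics/a3.png

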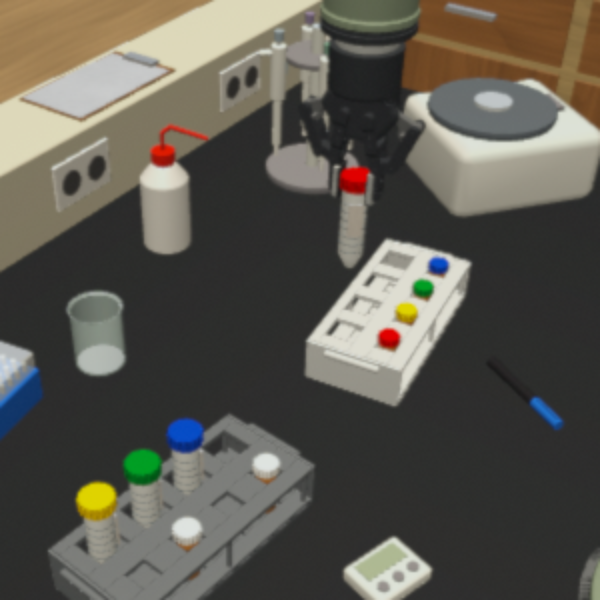

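The red tube hangs upright at side pixel (326,109), over its hole. Lowering.

>>> carry_out([
  [-0.001,-0.0005,0.02,0,0,0,255],
  [-0.001,-0.0005,0.045,0,0,0,255],
  [-0.001,-0.0005,0.07,0,0,0,255],
  [-0.001,-0.0005,0.09,0,0,0,255],
  [-0.001,-0.0005,0.105,0,0,0,255],
  [-0.001,-0.0005,0.12,0,0,0,255],
  [-0.001,-0.0005,0.13,0,0,0,255],
  [-0.001,-0.0005,0.138,0,0,0,255],
  [-0.001,-0.0005,0.144,0,0,0,255],
  [-0.001,-0.0005,0.145,0,0,0,255],
])

```text
clock: 7.3
position: [0.5068, -0.1209, 0.0921]
tool_rot: [-3.141, -0.0, 1.693]
force: [-0.0, 0.6, -0.1]
grip_width: 0.0316
```

Run:
```python
from h import *
p,d=imaging.grab_frame("side")
cv2.imwrite("pics/a4.png",cv2.resize(p[20:320,150:450],None,fx=2,fy=2))
for o in caps("side",p,d)[-3:]: print(*o)
off((*G()['red'],.0905,YW))
```

```text
red [234.3  92.7] 201 0.17552660906990206 [ 0.8339 -0.2312  0.1751] [ 0.8305 -0.231 ] 31.895280838012695
red [322.7 164.2] 167 0.12139039830807796 [ 0.5068 -0.1168  0.1199] [ 0.5062 -0.1188] 19.179716110229492
red [344.  188.7] 92 0.06957637821009871 [ 0.4495 -0.124   0.0683] [ 0.4493 -0.1249] 13.624539375305176
t 7.35 pos [ 0.5069 -0.121   0.0922] rot [-3.1415 -0.      1.6931] w 0.031237982420435836 F [-0.9264  0.3781 -1.0561]
[0.0009 0.0001 0.0017] [-0.0001 -0.      0.0001]
```

View pics/a4.png

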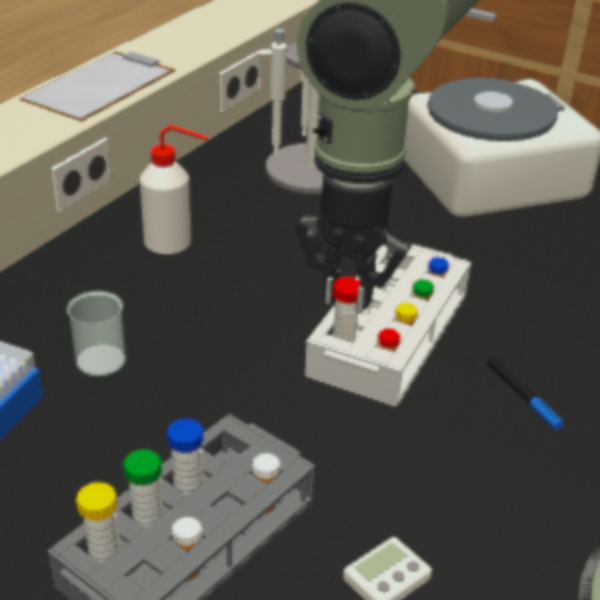

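>>> carry_out([
  [0,0,0.0012,0,0,0,255],
  [0,0,0.0012,0,0,0,0],
  [0,0,0.0012,0,0,0,0],
  [0,0,0.0012,0,0,0,0],
  [0,0,0.0012,0,0,0,0],
  [0,0,-0.03,0,0,0,0],
  [0,0,-0.07,0,0,0,0],
  [0,0,-0.11,0,0,0,0],
  [0,0,-0.143,0,0,0,0],
])

```text
clock: 8.48
position: [0.5069, -0.121, 0.2369]
tool_rot: [3.141, 0.0, 1.693]
force: [-0.1, -0.2, -0.6]
grip_width: 0.0854
```

Run:
```python
from h import *
p,d=imaging.grab_frame("side")
cv2.imwrite("pics/a5.png",cv2.resize(p[20:320,150:450],None,fx=2,fy=2))
for o in caps("side",p,d)[-3:]: print(*o)
off((*T['blue'],.20,YT),(*T['blue'],.0905,YT))
```

```text
red [234.3  92.7] 200 0.17609140951655758 [ 0.8346 -0.2303  0.1757] [ 0.8315 -0.2301] 30.731407165527344
red [323.  164.7] 176 0.11974060009247328 [ 0.5058 -0.118   0.1183] [ 0.507  -0.1193] 19.815977096557617
red [344.  188.7] 92 0.07026839385131693 [ 0.4493 -0.1245  0.0687] [ 0.4497 -0.126 ] 14.314413070678711
t 8.53 pos [ 0.5083 -0.121   0.2405] rot [3.1368 0.0018 1.6931] w 0.08557292515002773 F [1.3967 0.3567 5.8767]
[0.3015 0.0415 0.0402] [0.005  0.0012 0.234 ]
[0.3016 0.041  0.1497] [0.005  0.0012 0.234 ]
```

View pics/a5.png

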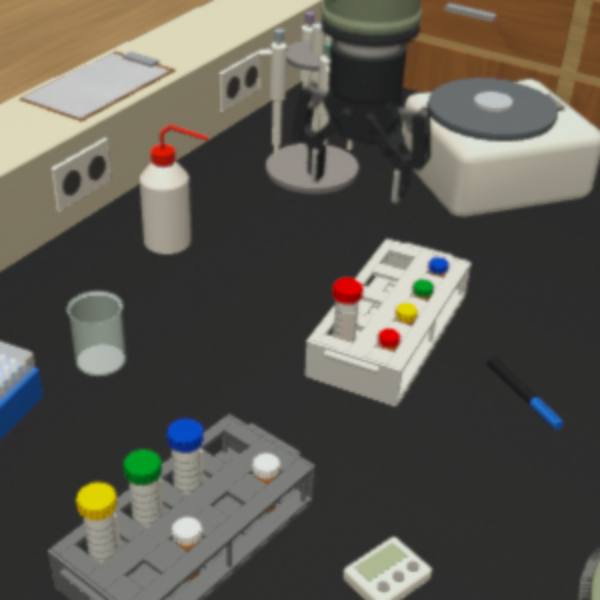

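Red is seated and upright (cap top about 0.120 m). Next is blue.

>>> carry_out([
  [0.04,0.005,0,0,0,0.03,0],
  [0.1,0.0135,0,0,0,0.08,0],
  [0.16,0.0215,0,0,0,0.13,0],
  [0.22,0.03,0,0,0,0.18,0],
  [0.27,0.037,0,0,0,0.21,0],
  [0.3015,0.0415,0,0,0,0.234,0],
  [0.3015,0.0415,0.03,0,0,0.234,0],
  [0.3015,0.0415,0.06,0,0,0.234,0],
  [0.3015,0.0415,0.06,0,0,0.234,0],
  [0.3015,0.0415,0.06,0,0,0.234,0],
])

```text
clock: 9.78
position: [0.5117, 0.1836, 0.1763]
tool_rot: [3.141, -0.001, 1.459]
force: [0.3, 0.3, -0.1]
grip_width: 0.0856
```

Run:
```python
from h import *
off((*T['blue'],.0905,YT))
```

```text
t 9.78 pos [0.5117 0.1836 0.1763] rot [ 3.1409 -0.0005  1.459 ] w 0.08557094083578377 F [ 0.2652  0.3246 -0.1255]
[-0.0003  0.0013  0.0858] [ 0.0007 -0.0005 -0.0001]
```

>>> carry_out([
  [0,0.001,0.03,0,0,0,0],
  [0,0.001,0.06,0,0,0,0],
  [0,0.001,0.0858,0,0,0,0],
  [0,0.001,0.0858,0,0,0,0],
  [0,0.001,0.0858,0,0,0,0],
  [0,0.001,0.0858,0,0,0,255],
  [0,0.001,0.0858,0,0,0,255],
  [0,0.001,0.0858,0,0,0,255],
  [0,0.001,0.0858,0,0,0,255],
  [0,0.001,0.0858,0,0,0,255],
])

```text
clock: 11.02
position: [0.5126, 0.1835, 0.09]
tool_rot: [3.141, -0.0, 1.459]
force: [-0.6, 0.0, 6.1]
grip_width: 0.0316
```

>>> carry_out([
  [0,0,-0.01,0,0,0,255],
  [0,0,-0.03,0,0,0,255],
  [0,0,-0.055,0,0,0,255],
  [0,0,-0.08,0,0,0,255],
  [0,0,-0.105,0,0,0,255],
  [0,0,-0.13,0,0,0,255],
  [0,0,-0.15,0,0,0,255],
  [0,0,-0.155,0,0,0,255],
  [0,0,-0.155,0,0,0,255],
])

```text
clock: 12.15
position: [0.5122, 0.1831, 0.2444]
tool_rot: [3.142, 0.0, 1.459]
force: [0.8, -0.2, -0.5]
grip_width: 0.0315
```

Run:
```python
from h import *
p,d=imaging.grab_frame("side")
cv2.imwrite("pics/b1.png",cv2.resize(p[20:320,150:450],None,fx=2,fy=2))
for o in caps("side",p,d): 
  if o[0]=='blue': print(*o)
off((*G()['blue'],.245,YW))
```

```text
blue [ 17.6 147.3] 1456 0.19014317620233492 [1.0671 0.2825 0.1893] [1.0771 0.2925] 61.82290267944336
blue [236.  173.6] 196 0.2750484889346161 [0.5147 0.1895 0.2735] [0.5119 0.1853] 20.235597610473633
blue [141.1 230. ] 1049 0.04230326647155 [0.7716 0.2241 0.0421] [0.7993 0.2015] 71.70712280273438
blue [423.  226.1] 126 0.013209408537151622 [ 0.2636 -0.1722  0.0112] [ 0.2632 -0.1726] 24.320646286010742
t 12.2 pos [0.512  0.1831 0.244 ] rot [-3.141   0.0004  1.4591] w 0.0316796916248112 F [ 0.0062  0.0809 -0.9687]
[-0.471   0.069  -0.0009] [-0.0007  0.0003 -0.2339]
```

View pics/b1.png

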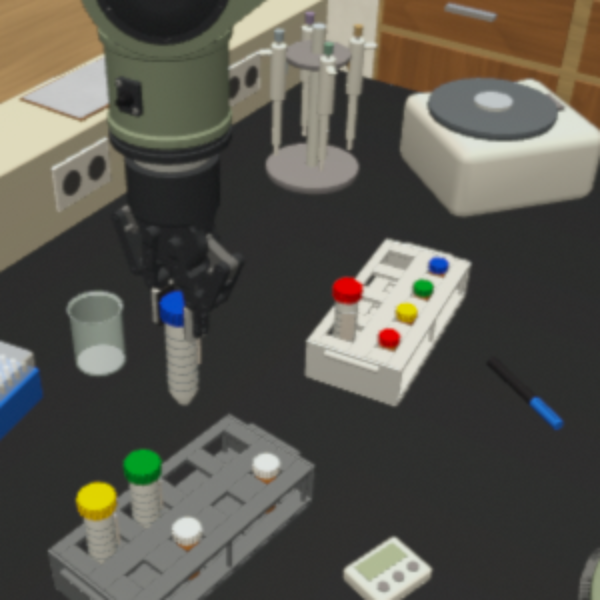

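Blue is held and upright, with its tip about 158 mm up, so it clears the red tube. I carry it over.

>>> carry_out([
  [-0.02,0.003,0,0,0,-0.01,255],
  [-0.06,0.009,0,0,0,-0.03,255],
  [-0.105,0.0155,0,0,0,-0.05,255],
  [-0.155,0.0225,0,0,0,-0.08,255],
  [-0.205,0.03,0,0,0,-0.1,255],
  [-0.255,0.0375,0,0,0,-0.13,255],
  [-0.305,0.0445,0,0,0,-0.15,255],
  [-0.35,0.051,0,0,0,-0.175,255],
  [-0.39,0.057,0,0,0,-0.195,255],
  [-0.42,0.0615,0,0,0,-0.21,255],
])

```text
clock: 13.45
position: [0.5259, -0.2428, 0.2434]
tool_rot: [-3.14, -0.001, 1.668]
force: [0.2, 0.9, -0.1]
grip_width: 0.0315
```

>>> carry_out([
  [-0.02,0.003,0,0,0,-0.01,255],
  [-0.04,0.006,0,0,0,-0.02,255],
  [-0.05,0.0075,0,0,0,-0.024,255],
  [-0.05,0.0075,0,0,0,-0.024,255],
  [-0.05,0.0075,0,0,0,-0.024,255],
])

```text
clock: 14.08
position: [0.539, -0.2892, 0.2445]
tool_rot: [-3.142, -0.0, 1.694]
force: [0.4, 0.2, -0.7]
grip_width: 0.0316
```

Run:
```python
from h import *
p,d=imaging.grab_frame("side")
cv2.imwrite("pics/b2.png",cv2.resize(p[20:320,150:450],None,fx=2,fy=2))
for o in caps("side",p,d): 
  if o[0]=='blue': print(*o)
off((*G()['blue'],.0905,YW))
```

```text
blue [350.9  73.8] 133 0.27379242203444193 [ 0.5385 -0.2834  0.2725] [ 0.5382 -0.2861] 20.670265197753906
blue [ 17.6 147.3] 1457 0.190105722462038 [1.0672 0.2826 0.1892] [1.0777 0.2929] 62.80882263183594
blue [141. 230.] 1052 0.042369492307721995 [0.7713 0.2245 0.0422] [0.7981 0.2024] 71.61534881591797
blue [422.9 226. ] 128 0.013069590382424673 [ 0.2629 -0.172   0.0111] [ 0.2628 -0.1734] 24.683025360107422
t 14.12 pos [ 0.539  -0.2892  0.2446] rot [ 3.1415 -0.0002  1.694 ] w 0.03125360403402626 F [-0.8138 -0.2563 -0.772 ]
[-0.0022 -0.0113  0.1541] [ 0.0001 -0.0002  0.001 ]
```

View pics/b2.png

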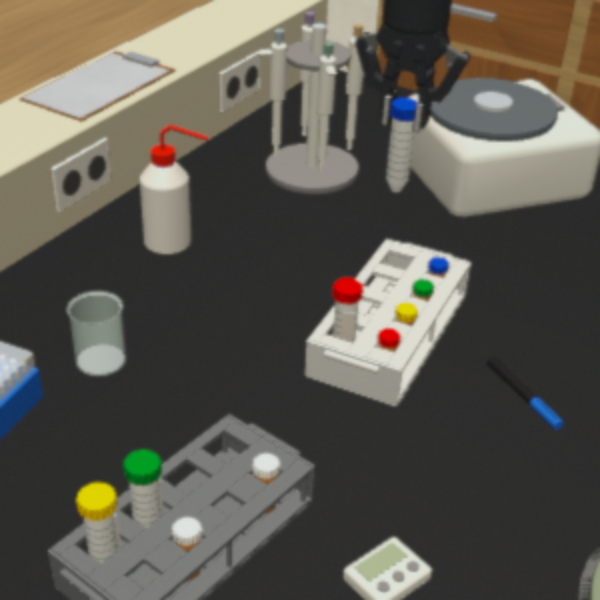

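Blue is upright but 11 mm off, because I didn't account for the frame turn in the second call. I correct that first, then lower.

>>> carry_out([
  [-0.002,-0.0113,0,0,0,0,255],
  [-0.002,-0.0113,0,0,0,0,255],
  [-0.002,-0.0113,0.02,0,0,0,255],
  [-0.002,-0.0113,0.045,0,0,0,255],
  [-0.002,-0.0113,0.07,0,0,0,255],
  [-0.002,-0.0113,0.07,0,0,0,255],
])

```text
clock: 14.88
position: [0.5271, -0.293, 0.1733]
tool_rot: [-3.139, -0.002, 1.693]
force: [-0.1, 0.5, 0.2]
grip_width: 0.0313
```

Run:
```python
from h import *
off((*G()['blue'],.0905,YW))
```

```text
t 14.88 pos [ 0.5271 -0.293   0.1733] rot [-3.1394 -0.0015  1.6931] w 0.031318212318775455 F [-0.0551  0.5185  0.1714]
[0.     0.0012 0.0828] [-0.0022 -0.0015  0.0001]
```

>>> carry_out([
  [0,0,0.02,0,0,0,255],
  [0,0,0.035,0,0,0,255],
  [0,0,0.05,0,0,0,255],
  [0,0,0.06,0,0,0,255],
  [0,0,0.07,0,0,0,255],
  [0,0,0.078,0,0,0,255],
  [0,0,0.082,0,0,0,255],
  [0,0,0.082,0,0,0,255],
])

```text
clock: 15.88
position: [0.5279, -0.2933, 0.0924]
tool_rot: [-3.141, -0.0, 1.693]
force: [-0.8, 0.4, 0.1]
grip_width: 0.0318
```

Run:
```python
from h import *
p,d=imaging.grab_frame("side")
cv2.imwrite("pics/b3.png",cv2.resize(p[20:320,150:450],None,fx=2,fy=2))
for o in caps("side",p,d): 
  if o[0]=='blue': print(*o)
off((*G()['blue'],.0905,YW))
```

```text
blue [ 17.6 147.3] 1457 0.19005700691662694 [1.0671 0.2825 0.1892] [1.0763 0.2932] 61.80811309814453
blue [349.7 129.4] 129 0.12208906580305112 [ 0.5274 -0.2886  0.1207] [ 0.5273 -0.2915] 21.832075119018555
blue [141.1 230. ] 1052 0.04225459388948471 [0.7712 0.2235 0.0421] [0.799  0.2019] 71.32711791992188
blue [423.  226.1] 126 0.013123603387591193 [ 0.2624 -0.172   0.0112] [ 0.262  -0.1732] 24.791860580444336
t 15.93 pos [ 0.528  -0.2934  0.0926] rot [3.1415 0.0001 1.693 ] w 0.03165505039141324 F [-0.618   0.5204 -0.5867]
[0.0007 0.0001 0.0021] [0.0001 0.0001 0.    ]
```

View pics/b3.png

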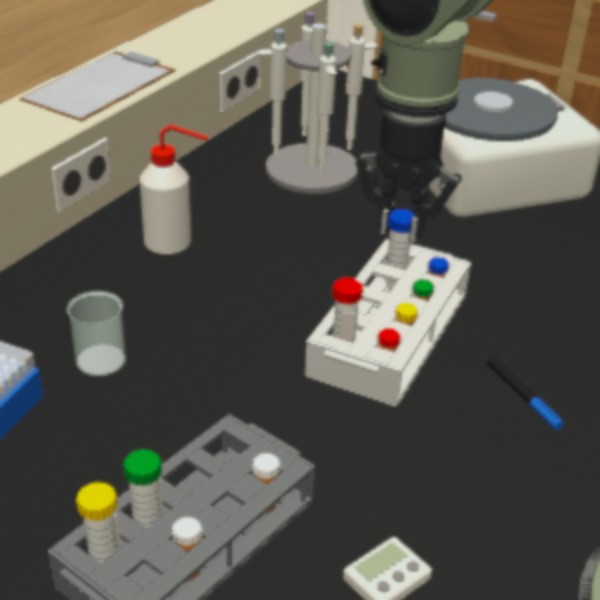

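Blue is in its hole at side pixel (350,129). I lower the last 2 mm, release and rise.

>>> carry_out([
  [0,0,0.002,0,0,0,255],
  [0,0,0.002,0,0,0,0],
  [0,0,0.002,0,0,0,0],
  [0,0,0.002,0,0,0,0],
  [0,0,0.002,0,0,0,0],
  [0,0,-0.03,0,0,0,0],
  [0,0,-0.07,0,0,0,0],
  [0,0,-0.11,0,0,0,0],
  [0,0,-0.143,0,0,0,0],
  [0,0,-0.143,0,0,0,0],
])

```text
clock: 17.18
position: [0.5289, -0.2938, 0.238]
tool_rot: [3.138, 0.002, 1.693]
force: [-0.4, 0.4, 0.2]
grip_width: 0.0853
```

Run:
```python
from h import *
p,d=imaging.grab_frame("side")
cv2.imwrite("pics/b4.png",cv2.resize(p[20:320,150:450],None,fx=2,fy=2))
for o in caps("side",p,d): 
  if o[0]=='blue': print(*o)
off((*T['green'],.18,YT))
```

```text
blue [ 17.6 147.3] 1457 0.19009631801293636 [1.0675 0.2821 0.1893] [1.078  0.2924] 62.3633918762207
blue [350.3 130.2] 148 0.11987716977129735 [ 0.5269 -0.2896  0.1182] [ 0.5267 -0.2919] 18.533721923828125
blue [141.1 230. ] 1052 0.04213563733172961 [0.7714 0.2227 0.0418] [0.7982 0.2019] 71.87751007080078
blue [423.  226.1] 126 0.01288886097640779 [ 0.2627 -0.1718  0.0114] [ 0.2633 -0.174 ] 24.133140563964844
t 17.23 pos [ 0.5282 -0.2936  0.2363] rot [3.1403 0.0011 1.6929] w 0.08552134117053765 F [-0.2024  0.5044 -0.9614]
[0.5313 0.056  0.0558] [0.0014 0.0009 0.2338]
```

View pics/b4.png

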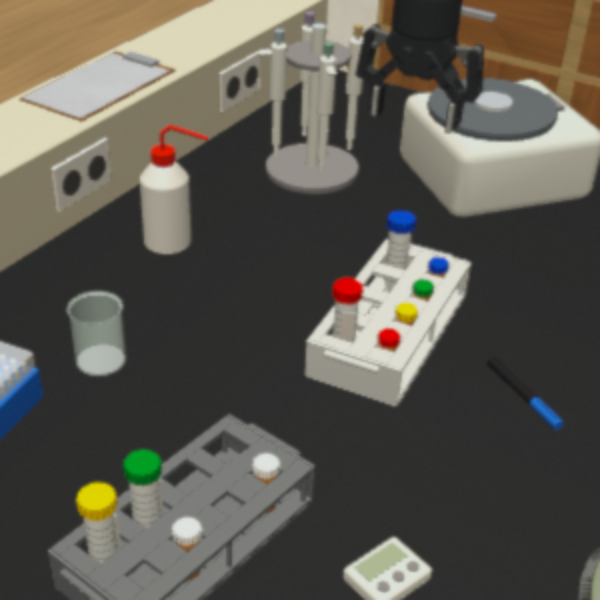

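Blue is seated at the same height as red. Next is green, going over at full speed.

>>> carry_out([
  [0.5313,0.056,0,0,0,0.2338,0],
  [0.5313,0.056,0,0,0,0.2338,0],
  [0.5313,0.056,0,0,0,0.2338,0],
  [0.5313,0.056,0,0,0,0.2338,0],
  [0.5313,0.056,0,0,0,0.2338,0],
  [0.5313,0.056,0,0,0,0.2338,0],
  [0.5313,0.056,0,0,0,0.2338,0],
  [0.5313,0.056,0,0,0,0.2338,0],
  [0.5313,0.056,0,0,0,0.2338,0],
  [0.5313,0.056,0,0,0,0.2338,0],
])

```text
clock: 18.48
position: [0.5175, 0.2436, 0.2343]
tool_rot: [-3.14, -0.0, 1.464]
force: [-0.4, -0.8, -0.8]
grip_width: 0.0853
```

>>> carry_out([
  [0,0,0.03,0,0,0,0],
  [0,0,0.055,0,0,0,0],
  [0,0,0.055,0,0,0,0],
  [0,0,0.055,0,0,0,0],
])

```text
clock: 18.98
position: [0.519, 0.2404, 0.1811]
tool_rot: [3.141, -0.0, 1.459]
force: [0.0, 0.6, 0.9]
grip_width: 0.0853
```

Run:
```python
from h import *
off((*T['green'],.0905,YT))
```

```text
t 18.98 pos [0.519  0.2404 0.1811] rot [ 3.1414 -0.0001  1.4587] w 0.08525483275677564 F [0.0342 0.6178 0.9019]
[0.0001 0.     0.0906] [ 0.0002 -0.0001 -0.0004]
```

>>> carry_out([
  [0,0,0.03,0,0,0,0],
  [0,0,0.065,0,0,0,0],
  [0,0,0.0906,0,0,0,0],
  [0,0,0.0906,0,0,0,0],
  [0,0,0.0906,0,0,0,0],
  [0,0,0.0906,0,0,0,255],
  [0,0,0.0906,0,0,0,255],
  [0,0,0.0906,0,0,0,255],
  [0,0,0.0906,0,0,0,255],
  [0,0,0.0906,0,0,0,255],
])

```text
clock: 20.23
position: [0.519, 0.2411, 0.0904]
tool_rot: [3.141, -0.001, 1.459]
force: [-0.3, -0.9, 6.3]
grip_width: 0.0314
```

>>> carry_out([
  [0,0,-0.01,0,0,0,255],
  [0,0,-0.03,0,0,0,255],
  [0,0,-0.055,0,0,0,255],
  [0,0,-0.08,0,0,0,255],
  [0,0,-0.105,0,0,0,255],
  [0,0,-0.13,0,0,0,255],
  [0,0,-0.15,0,0,0,255],
  [0,0,-0.155,0,0,0,255],
  [0,0,-0.155,0,0,0,255],
])

```text
clock: 21.35
position: [0.5186, 0.2406, 0.2448]
tool_rot: [3.142, 0.0, 1.459]
force: [0.7, -0.5, -0.8]
grip_width: 0.0312
```

Run:
```python
from h import *
p,d=imaging.grab_frame("side")
cv2.imwrite("pics/g1.png",cv2.resize(p[20:320,150:450],None,fx=2,fy=2))
for o in caps("side",p,d): 
  if o[0]=='green': print(*o)
off((*G()['green'],.245,YW))
```

```text
green [361.1 163.7] 63 0.07008969873043802 [ 0.4627 -0.2383  0.0685] [ 0.464  -0.2406] 15.574316024780273
green [211.3 189. ] 188 0.2747314785979894 [0.5215 0.2477 0.2732] [0.5211 0.2434] 18.56926155090332
t 21.4 pos [0.5185 0.2406 0.2444] rot [-3.141   0.0004  1.4593] w 0.03201848139594063 F [ 0.5986  0.7325 -0.963 ]
[-0.4725  0.0555 -0.0005] [-0.0007  0.0003 -0.2337]
```

View pics/g1.png

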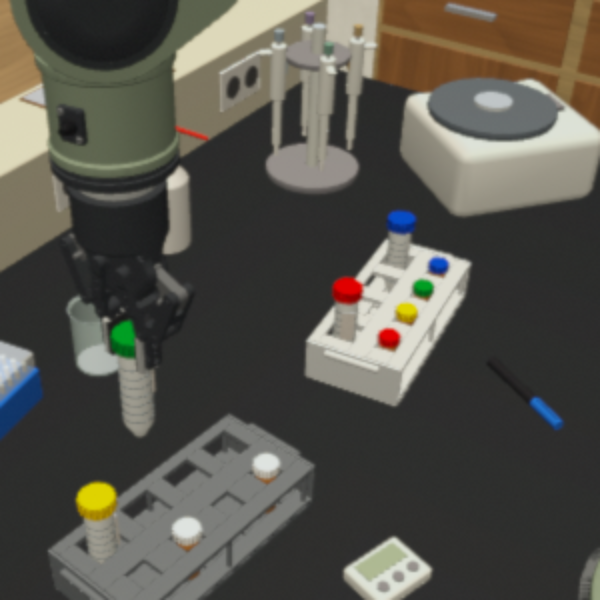

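Green is held and upright.

>>> carry_out([
  [-0.02,0.0025,0,0,0,-0.01,255],
  [-0.06,0.007,0,0,0,-0.03,255],
  [-0.105,0.0125,0,0,0,-0.055,255],
  [-0.155,0.018,0,0,0,-0.08,255],
  [-0.205,0.024,0,0,0,-0.11,255],
  [-0.255,0.03,0,0,0,-0.14,255],
  [-0.305,0.036,0,0,0,-0.17,255],
  [-0.35,0.041,0,0,0,-0.195,255],
  [-0.39,0.046,0,0,0,-0.22,255],
  [-0.42,0.0495,0,0,0,-0.234,255],
])

```text
clock: 22.65
position: [0.5205, -0.1839, 0.2439]
tool_rot: [-3.14, -0.0, 1.693]
force: [0.1, 0.4, -0.5]
grip_width: 0.0316
```

>>> carry_out([
  [-0.01,0.0,0,0,0,0,255],
  [-0.02,0.0,0,0,0,0,255],
  [-0.02,0,0,0,0,0,255],
  [-0.02,0,0,0,0,0,255],
])

```text
clock: 23.15
position: [0.5237, -0.201, 0.2449]
tool_rot: [3.142, -0.0, 1.694]
force: [0.3, 0.7, -0.8]
grip_width: 0.0317
```

Run:
```python
from h import *
off((*G()['green'],.245,YW))
```

```text
t 23.15 pos [ 0.5237 -0.201   0.2449] rot [ 3.1416 -0.0003  1.6943] w 0.031724021907764126 F [ 0.3474  0.7155 -0.7919]
[-0.0335 -0.0069 -0.0001] [ 0.     -0.0003  0.0013]
```

>>> carry_out([
  [-0.012,-0.0025,0,0,0,0,255],
  [-0.025,-0.005,0,0,0,0,255],
  [-0.0335,-0.0069,0,0,0,0,255],
  [-0.0335,-0.0069,0,0,0,0,255],
  [-0.0335,-0.0069,0.02,0,0,0,255],
  [-0.0335,-0.0069,0.045,0,0,0,255],
  [-0.0335,-0.0069,0.07,0,0,0,255],
  [-0.0335,-0.0069,0.07,0,0,0,255],
  [-0.0335,-0.0069,0.07,0,0,0,255],
])

```text
clock: 24.28
position: [0.5214, -0.236, 0.1758]
tool_rot: [3.141, 0.0, 1.693]
force: [0.8, -0.2, 0.2]
grip_width: 0.0319
```

Run:
```python
from h import *
p,d=imaging.grab_frame("side")
cv2.imwrite("pics/g2.png",cv2.resize(p[20:320,150:450],None,fx=2,fy=2))
for o in caps("side",p,d): 
  if o[0]=='green': print(*o)
off((*G()['green'],.0905,YW))
```

```text
green [344.4 110.5] 136 0.2051282219493541 [ 0.5208 -0.2315  0.2038] [ 0.5193 -0.2338] 18.429285049438477
green [361.1 163.7] 63 0.07024583414987016 [ 0.4624 -0.2379  0.0687] [ 0.464  -0.2382] 13.949556350708008
t 24.32 pos [ 0.5214 -0.2361  0.176 ] rot [3.1403 0.0006 1.6934] w 0.03193348658814612 F [-0.9724  0.7819  0.1778]
[ 0.001  -0.0004  0.0855] [0.0013 0.0006 0.0004]
```

View pics/g2.png

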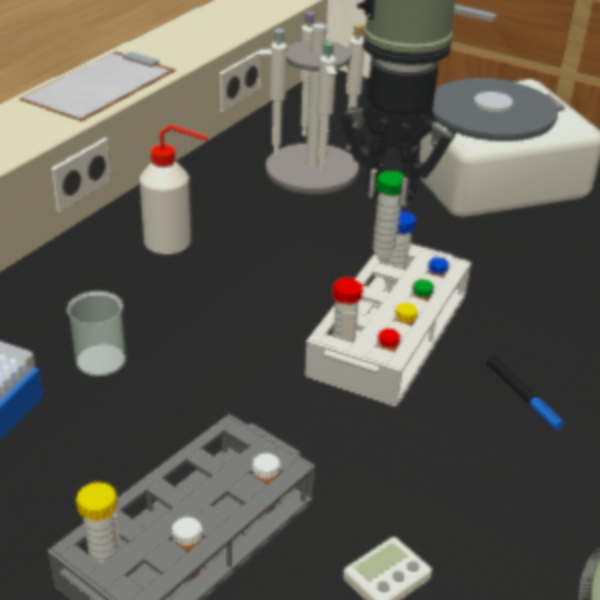

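Green is over its hole and clear of blue. Lowering, then releasing.

>>> carry_out([
  [0.001,0,0.02,0,0,0,255],
  [0.001,0,0.035,0,0,0,255],
  [0.001,0,0.05,0,0,0,255],
  [0.001,0,0.06,0,0,0,255],
  [0.001,0,0.07,0,0,0,255],
  [0.001,0,0.078,0,0,0,255],
  [0.001,0,0.083,0,0,0,255],
  [0.001,0,0.083,0,0,0,255],
])

```text
clock: 25.32
position: [0.5207, -0.235, 0.0917]
tool_rot: [-3.141, -0.0, 1.693]
force: [-0.7, 0.4, -0.9]
grip_width: 0.0313
```

Run:
```python
from h import *
off((*G()['green'],.0905,YW))
```

```text
t 25.32 pos [ 0.5207 -0.235   0.0917] rot [-3.1413 -0.0002  1.6933] w 0.0313448039591993 F [-0.6961  0.4192 -0.8803]
[-0.0002  0.0003  0.0012] [-0.0002 -0.0002  0.0004]
```

>>> carry_out([
  [0,0,0.001,0,0,0,255],
  [0,0,0.001,0,0,0,0],
  [0,0,0.001,0,0,0,0],
  [0,0,0.001,0,0,0,0],
  [0,0,0.001,0,0,0,0],
  [0,0,-0.03,0,0,0,0],
  [0,0,-0.07,0,0,0,0],
  [0,0,-0.11,0,0,0,0],
  [0,0,-0.143,0,0,0,0],
  [0,0,-0.143,0,0,0,0],
])

```text
clock: 26.58
position: [0.5217, -0.2354, 0.2373]
tool_rot: [3.138, 0.002, 1.693]
force: [0.7, -0.1, -1.0]
grip_width: 0.0856
```

Run:
```python
from h import *
p,d=imaging.grab_frame("side")
cv2.imwrite("pics/g3.png",cv2.resize(p[20:320,150:450],None,fx=2,fy=2))
for o in caps("side",p,d): 
  if o[0]=='green': print(*o)
off((*T['yellow'],.235,YT))
```

```text
green [341.4 141.4] 143 0.11994440666886387 [ 0.5193 -0.2311  0.1183] [ 0.5193 -0.2327] 19.32367706298828
green [361.1 163.7] 63 0.07027100487050023 [ 0.4625 -0.2377  0.0688] [ 0.4637 -0.2408] 13.940145492553711
t 26.62 pos [ 0.521  -0.2352  0.2356] rot [3.1403 0.001  1.6931] w 0.0854872639683844 F [-0.4264 -0.7283  0.0624]
[0.529  0.0699 0.0002] [0.0015 0.0008 0.234 ]
```

View pics/g3.png

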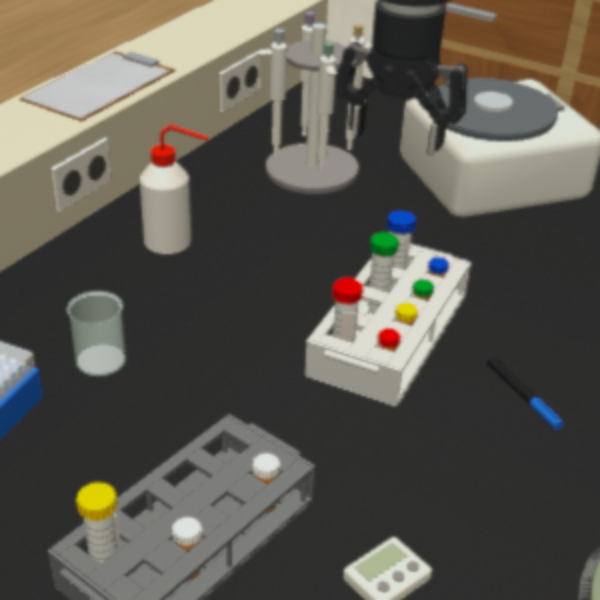

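Green is seated. Last is yellow.

>>> carry_out([
  [0.529,0.07,0,0,0,0.234,0],
  [0.529,0.07,0,0,0,0.234,0],
  [0.529,0.07,0,0,0,0.234,0],
  [0.529,0.07,0,0,0,0.234,0],
  [0.529,0.07,0,0,0,0.234,0],
  [0.529,0.07,0,0,0,0.234,0],
  [0.529,0.07,0,0,0,0.234,0],
  [0.529,0.07,0,0,0,0.234,0],
  [0.529,0.07,0,0,0,0.234,0],
  [0.529,0.07,0,0,0,0.234,0],
])

```text
clock: 27.88
position: [0.5241, 0.3016, 0.2334]
tool_rot: [-3.139, -0.0, 1.464]
force: [-0.4, -0.8, -0.5]
grip_width: 0.0853
```

>>> carry_out([
  [0,0,0.03,0,0,0,0],
  [0,0,0.055,0,0,0,0],
  [0,0,0.055,0,0,0,0],
  [0,0,0.055,0,0,0,0],
])

```text
clock: 28.38
position: [0.5259, 0.2982, 0.1805]
tool_rot: [3.141, -0.0, 1.459]
force: [-0.5, -0.3, 0.0]
grip_width: 0.0853
```

Run:
```python
from h import *
off((*T['yellow'],.0905,YT))
```

```text
t 28.38 pos [0.5259 0.2982 0.1805] rot [ 3.1413 -0.0002  1.4587] w 0.08534010278153886 F [-0.4966 -0.3152  0.0138]
[ 0.0001 -0.0001  0.09  ] [ 0.0003 -0.0002 -0.0004]
```

>>> carry_out([
  [0,0,0.03,0,0,0,0],
  [0,0,0.065,0,0,0,0],
  [0,0,0.09,0,0,0,0],
  [0,0,0.09,0,0,0,0],
  [0,0,0.09,0,0,0,0],
  [0,0,0.09,0,0,0,255],
  [0,0,0.09,0,0,0,255],
  [0,0,0.09,0,0,0,255],
  [0,0,0.09,0,0,0,255],
  [0,0,0.09,0,0,0,255],
])

```text
clock: 29.62
position: [0.5258, 0.2988, 0.0904]
tool_rot: [3.141, -0.001, 1.459]
force: [-0.3, 0.6, 5.3]
grip_width: 0.0314
```

>>> carry_out([
  [0,0,-0.01,0,0,0,255],
  [0,0,-0.03,0,0,0,255],
  [0,0,-0.055,0,0,0,255],
  [0,0,-0.08,0,0,0,255],
  [0,0,-0.105,0,0,0,255],
  [0,0,-0.13,0,0,0,255],
  [0,0,-0.15,0,0,0,255],
  [0,0,-0.155,0,0,0,255],
  [0,0,-0.155,0,0,0,255],
])

```text
clock: 30.75
position: [0.5256, 0.2984, 0.2452]
tool_rot: [3.141, -0.0, 1.459]
force: [-0.7, 0.4, -0.1]
grip_width: 0.0317
```

Run:
```python
from h import *
p,d=imaging.grab_frame("side")
cv2.imwrite("pics/y1.png",cv2.resize(p[20:320,130:430],None,fx=2,fy=2))
for o in caps("side",p,d): 
  if o[0]=='yellow': print(*o)
off((*G()['yellow'],.245,YW))
```

```text
yellow [352.9 175.8] 84 0.07003508106313447 [ 0.4556 -0.1814  0.0681] [ 0.4551 -0.1837] 16.220666885375977
yellow [184.6 205.7] 214 0.2753202749707963 [0.5284 0.306  0.2739] [0.5248 0.3033] 18.800207138061523
t 30.8 pos [0.5254 0.2983 0.2446] rot [-3.1413  0.0003  1.4593] w 0.03153177021448955 F [ 0.1452 -0.152  -0.8398]
[-0.4742  0.0416 -0.0002] [-0.0003  0.0003 -0.2337]
```

View pics/y1.png

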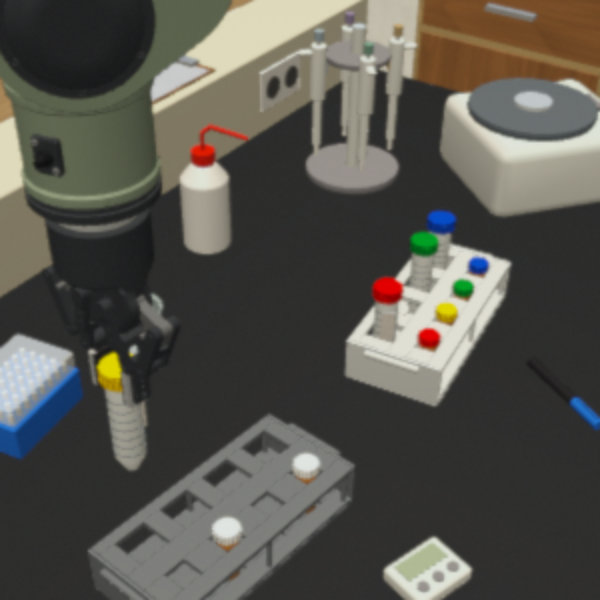

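Yellow is held and upright.

>>> carry_out([
  [-0.02,0.0018,0,0,0,-0.01,255],
  [-0.06,0.0053,0,0,0,-0.03,255],
  [-0.105,0.0092,0,0,0,-0.055,255],
  [-0.155,0.0136,0,0,0,-0.08,255],
  [-0.205,0.018,0,0,0,-0.11,255],
  [-0.255,0.0224,0,0,0,-0.14,255],
  [-0.305,0.0268,0,0,0,-0.17,255],
  [-0.35,0.0307,0,0,0,-0.195,255],
  [-0.39,0.0342,0,0,0,-0.22,255],
  [-0.42,0.0368,0,0,0,-0.234,255],
])

```text
clock: 32.05
position: [0.5148, -0.1248, 0.2441]
tool_rot: [-3.14, -0.0, 1.693]
force: [0.4, 0.3, -0.7]
grip_width: 0.0313
```

>>> carry_out([
  [-0.01,0.0,0,0,0,0,255],
  [-0.02,0.0,0,0,0,0,255],
  [-0.02,0,0,0,0,0,255],
  [-0.02,0,0,0,0,0,255],
])

```text
clock: 32.55
position: [0.518, -0.1418, 0.2449]
tool_rot: [3.142, -0.0, 1.694]
force: [0.2, 0.0, -0.5]
grip_width: 0.0314
```

Run:
```python
from h import *
off((*G()['yellow'],.245,YW))
```

```text
t 32.55 pos [ 0.518  -0.1418  0.2449] rot [ 3.1416 -0.0003  1.6943] w 0.03144008916098803 F [ 0.2274  0.0166 -0.531 ]
[-0.035  -0.0084 -0.0001] [ 0.     -0.0003  0.0013]
```

>>> carry_out([
  [-0.012,-0.003,0,0,0,0,255],
  [-0.025,-0.006,0,0,0,0,255],
  [-0.035,-0.0084,0,0,0,0,255],
  [-0.035,-0.0084,0,0,0,0,255],
  [-0.035,-0.0084,0.02,0,0,0,255],
  [-0.035,-0.0084,0.045,0,0,0,255],
  [-0.035,-0.0084,0.07,0,0,0,255],
  [-0.035,-0.0084,0.07,0,0,0,255],
  [-0.035,-0.0084,0.07,0,0,0,255],
])

```text
clock: 33.67
position: [0.5143, -0.1785, 0.1758]
tool_rot: [3.141, 0.0, 1.693]
force: [-0.2, -0.1, -0.1]
grip_width: 0.0313
```

Run:
```python
from h import *
p,d=imaging.grab_frame("side")
cv2.imwrite("pics/y2.png",cv2.resize(p[20:320,150:450],None,fx=2,fy=2))
for o in caps("side",p,d): 
  if o[0]=='yellow': print(*o)
off((*G()['yellow'],.0905,YW))
```

```text
yellow [335.1 121.5] 168 0.20494426748877217 [ 0.514  -0.1737  0.2038] [ 0.5125 -0.1759] 18.74881362915039
yellow [352.9 175.8] 84 0.07032127108210848 [ 0.4557 -0.1808  0.0685] [ 0.4547 -0.1828] 15.325958251953125
t 33.73 pos [ 0.5144 -0.1786  0.176 ] rot [3.1403 0.0005 1.6934] w 0.031537565734373746 F [ 0.0088 -0.3296 -0.2948]
[ 0.001  -0.0004  0.0855] [0.0013 0.0005 0.0004]
```

View pics/y2.png

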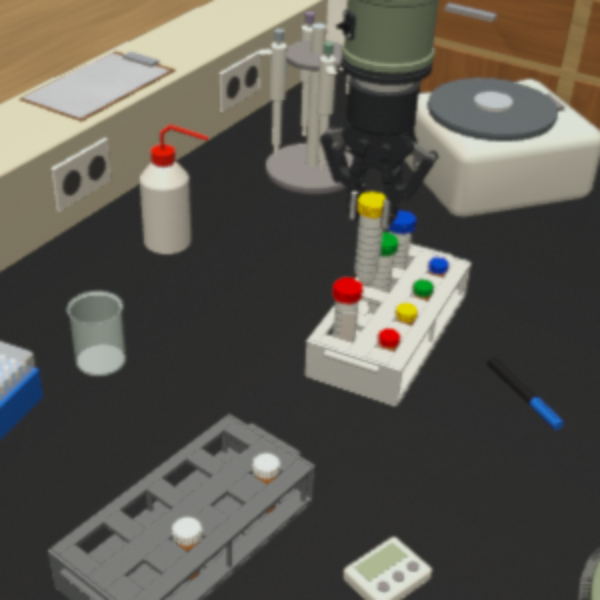

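Yellow is over its hole, between red and green. Lowering.

>>> carry_out([
  [0.001,0,0.02,0,0,0,255],
  [0.001,0,0.035,0,0,0,255],
  [0.001,0,0.05,0,0,0,255],
  [0.001,0,0.06,0,0,0,255],
  [0.001,0,0.07,0,0,0,255],
  [0.001,0,0.078,0,0,0,255],
  [0.001,0,0.083,0,0,0,255],
  [0.001,0,0.083,0,0,0,255],
])

```text
clock: 34.72
position: [0.5136, -0.1775, 0.0917]
tool_rot: [-3.141, -0.0, 1.693]
force: [-0.7, 0.4, -0.6]
grip_width: 0.0314
```

Run:
```python
from h import *
off((*G()['yellow'],.0905,YW))
```

```text
t 34.73 pos [ 0.5136 -0.1775  0.0917] rot [-3.1413 -0.0002  1.6933] w 0.03138763021019133 F [-0.727   0.3953 -0.6192]
[-0.0001  0.0003  0.0012] [-0.0003 -0.0002  0.0004]
```

>>> carry_out([
  [0,0,0.001,0,0,0,255],
  [0,0,0.001,0,0,0,0],
  [0,0,0.001,0,0,0,0],
  [0,0,0.001,0,0,0,0],
  [0,0,0.001,0,0,0,0],
  [0,0,-0.03,0,0,0,0],
  [0,0,-0.07,0,0,0,0],
  [0,0,-0.11,0,0,0,0],
  [0,0,-0.145,0,0,0,0],
  [0,0,-0.145,0,0,0,0],
])

```text
clock: 35.98
position: [0.5147, -0.1779, 0.2393]
tool_rot: [3.138, 0.002, 1.693]
force: [-0.4, -0.4, -0.7]
grip_width: 0.0853
```

>>> carry_out([
  [0.45,0,0,0,0,0,0],
  [0.45,0,0,0,0,0,0],
  [0.45,0,0,0,0,0,0],
  [0.45,0,0,0,0,0,0],
  [0.45,0,0,0,0,0,0],
  [0.45,0,0,0,0,0,0],
  [0.45,0,0,0,0,0,0],
  [0.45,0,0,0,0,0,0],
  [0.45,0,0,0,0,0,0],
  [0.45,0,0,0,0,0,0],
])

```text
clock: 37.22
position: [0.4591, 0.2674, 0.2365]
tool_rot: [-3.141, 0.001, 1.691]
force: [-1.0, 1.1, -1.0]
grip_width: 0.0854
```

Run:
```python
from h import *
ims=[]
for n in("side","top"):
    p,d=imaging.grab_frame(n)
    print(n)
    for o in caps(n,p,d):
        if -.35<o[4][1]<-.1 and .4<o[4][0]<.6: print(*o)
    ims.append(p)
cv2.imwrite("pics/f.png",np.hstack([cv2.resize(ims[0][120:230,280:400],None,fx=3.3,fy=3.3),cv2.resize(ims[1][170:290,310:490],None,fx=2.2,fy=363/120)]))
off()
```

```text
side
yellow [332.4 152.8] 176 0.11958643438200375 [ 0.5124 -0.1743  0.1181] [ 0.513  -0.1763] 19.334074020385742
yellow [352.9 175.8] 84 0.07000078235052082 [ 0.4556 -0.1807  0.0683] [ 0.4561 -0.1828] 14.221354484558105
green [341.3 141.3] 140 0.12020793774746874 [ 0.5196 -0.2315  0.1185] [ 0.5206 -0.2327] 18.33770179748535
green [361.1 163.7] 63 0.07040500139492892 [ 0.4626 -0.2384  0.0685] [ 0.4624 -0.2399] 13.496072769165039
blue [350.2 130.3] 151 0.11956938307373682 [ 0.5263 -0.2892  0.1182] [ 0.5268 -0.2904] 18.08782386779785
red [323.2 164.7] 184 0.11971686919735222 [ 0.5054 -0.1181  0.1184] [ 0.5061 -0.1196] 19.165185928344727
red [344.  188.7] 91 0.06980735773361345 [ 0.4491 -0.124   0.0683] [ 0.4501 -0.1257] 13.780265808105469
top
yellow [382.9 211.8] 334 0.12179184873591793 [ 0.5147 -0.1774  0.1203] [ 0.5152 -0.1776] 17.3607120513916
yellow [387.5 248.5] 188 0.07177727452936572 [ 0.4588 -0.185   0.0703] [ 0.4593 -0.1851] 13.285926818847656
green [415.9 202.1] 329 0.12173313363680836 [ 0.5221 -0.2344  0.1204] [ 0.5225 -0.2353] 17.439208984375
green [419.1 239.3] 184 0.07166942794976346 [ 0.466  -0.2423  0.0702] [ 0.466 -0.243] 13.852173805236816
blue [449.  192.6] 371 0.12171796353014357 [ 0.5292 -0.2925  0.1203] [ 0.5298 -0.2932] 17.525972366333008
blue [450.5 230.2] 190 0.07163127603685489 [ 0.473  -0.2998  0.0702] [ 0.4724 -0.3002] 13.386659622192383
red [350.  221.6] 346 0.12151666010426307 [ 0.5075 -0.1212  0.1201] [ 0.5075 -0.1215] 17.747617721557617
red [355.6 258.1] 191 0.07179414453528868 [ 0.4518 -0.1276  0.0703] [ 0.4514 -0.1278] 13.558666229248047
t 37.33 pos [0.4592 0.2675 0.2368] rot [-3.1416  0.0006  1.6912] w 0.08499722859279536 F [-0.5399 -0.5946 -0.4759]
```

View pics/f.png

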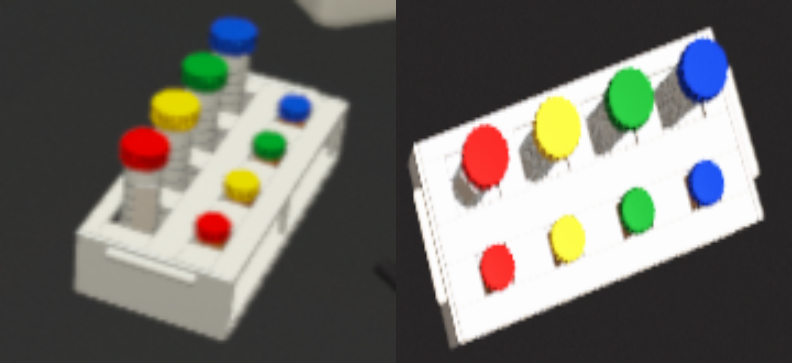

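All four caps read 0.120 m, level with the readings before the move, and each sits 56 mm beside its colour's vial. The vials have not moved and the arm is clear, so I hand in.

```bash
python3 -c "
from workcell import ticket; print(ticket.job_done())"
```

```text
the job is handed in; nothing more can be done
None
```

All four tubes (red, blue, green and yellow, moved in that order) now stand in the work rack's wide holes, each straight beside the vial with the same cap colour. I handed the job in at about 37 s.

- **Height and position:** In the last top view every tube's cap top is at 0.120 m, which is fully home. Each cap is within about 2 mm of its hole centre.
- **Upright:** The tubes look upright in both views, and the tool stayed vertical on every carry.
- **Vials:** In the top view all four coloured vials are within about 1 mm of where they started, with tops at 0.070 m.
- **Arm and forces:** The gripper was open and clear of everything when I handed in. The highest force I read was about 7 N, while gripping red.

**What disagreed or went wrong:**
- The two cameras differed by 2–3 mm, so I averaged them.
- The side camera's colour mask missed the blue vial in the last check, so only the top camera's measurement covers it; it is visible in the side picture.
- Blue was first brought 11 mm off its hole. I corrected that above the rack before lowering it.

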